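# Free the clamped L-plate and pack the pair in the tray

## Task

Slide the jaw of the phone holder fully open and leave it open, then lift the L-shaped plate out of the holder. Pack it together with the other L-shaped plate from the sill into the large pocket of the yellow tray, turned so that they interlock and both lie flat on the pocket's floor. Leave the phone frame, the magnifier and the screwdriver where they are.

Things in the scene. Friction and masses are not known exactly. Their poses are not given: they have to be found in the camera images.
- clamped_plate_post (a point): L-plate, aluminium, 6 mm thick; legs 33 wide, 69 long over the corner, along its +x and +y (to +52.5 and -16.5 mm from this point). 14 mm square post on the corner, faces square to x, y, top 54 mm above the underside, is the grip. Point: on the post's axis, 30 mm above the underside. z up, about 80 g. Starts flat in the holder, x along the holder's x, end of the x leg under the jaw's lip.
- loose_plate_post (a point): The other L-plate, the same shape, with this point and axes likewise (on the post's axis, 30 mm above the underside, legs along +x and +y). Starts lying flat on the sill, at any yaw, on the other side of the tray from the holder.
- jaw (a joint): Sliding jaw of the holder, m: 0 shut, 0.035 fully open. It opens along the holder's +x and stays where it is left (about 2.5 N of friction). Its lip clears the plate beyond 0.012.
- jaw_grip (a point): Upright black square grip, 16 x 16 mm, from 20 to 66 mm above the sill, on the sliding jaw, sides square to the holder's axes. Point: on its axis, 46 mm above the sill; moves with the jaw. Same axes as the holder.
- holder: Black phone-repair holder fixed to the sill: base 165 (x) x 94 x 8 mm; fixed steel jaw at its -x end, 18 mm high over the sill, inner face at x = -58; sliding jaw block 30 mm long, 76 wide, top 20 mm above the sill, its lip reaching 10 mm towards -x over the plate. Origin: centre of the underside; z up, +x the way the jaw opens.
- pocket (a point): Large pocket of the tray: inside 75 mm (x) by 111 mm (y), walls 9 mm high over its floor. Point: centre of the floor, 3 mm above the sill; z up. Two interlocked L-plates fill it with 3 mm of play at walls and between them: posts at (-18,-36) and (18,36) mm, or (18,-36) and (-18,36) mm, from this point, each post in a corner and its plate's legs along the pocket's walls.
- tray: Yellow plastic tray, fixed to the sill, 116 (x) by 117 (y) by 12 mm, walls 3 mm thick. Origin: under the large pocket's centre, axes as the pocket's. Beyond the pocket's +x wall is a row of three small compartments, 32 mm wide, with screws.
- phone_mid (a point): Bystander: grey phone frame 150 x 72 x 8 mm, lying flat; its centre, long side along its x.
- magnifier_mid (a point): Bystander: magnifier, 90 mm round glass lens in a steel rim with a black handle, 170 mm long in all along its x, 16 mm high; about its middle.
- screwdriver_grip (a point): Bystander: steel screwdriver with a black handle, lying along its x; this point is in the handle.
Mind the look-alikes: they are no part of the job. Of the things that look like the holder, take the one that is farthest from the robot's base at the start. Leave any black look-alike of the part that bears clamped_plate_post alone.

How it is judged:
By the outcome, as a careful person would: the job done as asked, in the order asked, and still so for the second after the job is handed in, with the robot touching nothing.
It also fails if it takes over 58 s, if anything falls off the work surface, if the arm or the gripper's body presses on something with over 40 N, if the wrist force passes 120 N, or if a joint passes its speed limit or range.

## Robot

A 6-joint arm with a two-finger parallel gripper is mounted at the origin on the work surface. World frame = base frame: x ahead of the robot, y to its left, z up, the work surface at z = 0. Lengths are in m, angles in rad, forces in N, time in s.
With the tool pointing down it reaches from about 0.35 to 0.975 m from the base axis. Payload 4.9 kg.
Tool frame: the origin (TCP) lies at the very end of the fingers, on their centre line; the grasp point (between the pads) lies 19 mm behind it; z points along the fingers, y is the line along which they close (so a half turn about z gives the same grasp; the last joint's range is limited). The gripper opens to 85 mm and grips with 20 to 120 N. Pads are 22 mm wide; open, the fingers measure 114 mm over their backs; the gripper's body (76 mm by 85 mm) begins 54 mm behind the grasp point. The pads swing forward as they close: fully open they stand 13 mm farther back than shut.
Start: joints at [1.062, 0.053, 1.613, -0, 1.476, -0.119], TCP at [0.237, 0.578, 0.231] pointing down, gripper open.
Joint ranges: [-3.01, 3.01], [-1.01, 2.22], [0.06, 2.58], [-1.02, 4.17], [0.09, 2.62], [-3.14, 3.14]. Speed limits (rad/s): [2.57, 2.57, 3.14, 3.14, 3.14, 3.14].

## Interface

Orientations are given as a rotation vector (axis times angle).
In Python, from station import ctrl, imaging gives the robot as it stands.
- The arm moves only by the tool play_rows, never from a script. Its argument "series" is a list of rows, each a list of 3 entries, a list of its own where there are three numbers: the opening, from 0 (shut) to 1 (fully open), then the shift along the tool's x, y, z each as a share of 0.05 m, from -1 to 1, then the turn, a rotation vector about the tool's x, y, z each as a share of 8 degrees, from -1 to 1. In form: [[grip, [dx, dy, dz], [ax, ay, az]], ...]. A call has 1 to 8 rows; each row shifts and turns the commanded pose from where the row before left it, along the tool's axes as they then stand; what a row does not reach is not made up. A row lasts 1/8 s, in which the tool goes at most 62.5 mm and 10.7 degrees, less where a joint would pass 70% of its speed; a pose out of reach is approached as far as the arm can. A call with a number of a shift or a turn outside -1 to 1 is refused whole. A call with a gripper value outside its range is refused whole. The fingers move at their own pace and stop on an object; "force" is the grip in N (left out, the last holds). Time passes only in rows, so rows that do not move let the fingers close. It gives the time, the measured TCP pose, the force, the opening and the grip force at its end, in the units of the state.
- ctrl.get_obs(): the state, without advancing time (a new reading comes with each control period).
- imaging.get_image(name): name is "scene" or "top" or "wrist"; returns a dict with "color" (400x640x3 uint8, blue, green, red), "fx", "fy", "cx", "cy" (pixels), "extrinsics" (4x4, takes a point from world to camera coordinates); the wrist camera has in their place "hand_eye" (4x4, takes a point from camera to tool coordinates, whose origin is the TCP and whose axes are the flange's). Camera axes: x right, y down, z forward; pixel columns grow to the right and rows downward; lengths in m; the calibration is good to about 2 mm. A picture is of the moment at which its call begins: read the wrist's pose just before it. There is no depth.
- ctrl.finish_job(): hands the job in; it is judged then, once.
The state is a dict: "t": time; "q": joint angles; "dq": joint speeds; "effort": joint torques, N m; "tool_pos": TCP position; "tool_rot": TCP orientation; "contact_force": force on the tool from outside, world axes, zero at the start; "wrist_torque": the same for the moment, N m; "opening": finger opening in m; "grip_force": force on a finger pad.
Only numpy, scipy, OpenCV 4.12 (cv2) and the standard library are available. Lean on these libraries where they do the work, as an engineer would, in place of code of your own. Each camera call takes 0.05 s, during which the arm holds its last target. There are 200 camera calls.

## Working session

There is one attempt and no reset: what is moved stays moved. The work goes in short steps, Python scripts to look and compute and a tool call to move; the robot and the scene stay as the last step left them, time stands still between calls to the robot, and variables do not carry over. Pictures are saved under pics/ and viewed, at most 10 in all, crops included, and the job is handed in when it is done.

Besides the shell and the picture viewer there is one more tool, called after ">>>" as name(argument=value, ...), one argument or row to a line, values as JSON. play_rows: Moves the arm, as the interface text tells. Shift numbers are shares of 0.05 m and turn numbers shares of 8 degrees, none past 1 either way. Its arguments: {"type":"object","properties":{"series":{"type":"array"},"force":{"type":"number"}},"required":["series"]}

```bash
mkdir -p pics; ls; python3 - <<'E'
from station import ctrl, imaging
import cv2,numpy as np
o=ctrl.get_obs();print({k:np.round(v,3).tolist() for k,v in o.items()})
for n in ("scene","top"):
    d=imaging.get_image(n);cv2.imwrite(f"pics/{n}0.png",d["color"]);print(n,d["fx"],d["fy"],d["cx"],d["cy"],np.round(d["extrinsics"],3).tolist())
d=imaging.get_image("wrist");cv2.imwrite("pics/wrist0.png",d["color"]);print(d["fx"],d["cx"],d["cy"],np.round(d["hand_eye"],3).tolist())
E
```

```text
pics
{'t': 0.0, 'q': [1.062, 0.053, 1.614, -0.0, 1.476, -0.119], 'dq': [0.002, 0.0, -0.001, -0.0, 0.001, 0.001], 'effort': [0.001, -39.37, -37.017, -0.0, 0.007, 0.0], 'tool_pos': [0.237, 0.578, 0.23], 'tool_rot': [-0.608, -3.082, 0.003], 'contact_force': [0.158, -0.147, 0.089], 'wrist_torque': [0.023, -0.026, -0.012], 'grip_force': 0.0, 'opening': 0.085}
scene 461.4442726219625 461.4442726219625 317.38434323727506 195.9635204529343 [[-0.739, 0.674, 0.001, 0.452], [0.488, 0.536, -0.689, -0.182], [-0.464, -0.509, -0.725, 1.328], [0.0, 0.0, 0.0, 1.0]]
top 419.24881177700854 419.24881177700854 318.9002657858439 203.42507801157515 [[-0.013, -1.0, 0.003, -0.101], [-0.998, 0.013, -0.056, 0.521], [0.056, -0.004, -0.998, 1.198], [0.0, 0.0, 0.0, 1.0]]
299.84400743620796 322.14276360923606 198.416513301593 [[0.001, -0.956, -0.294, 0.075], [1.0, 0.0, 0.001, 0.001], [-0.001, -0.294, 0.956, -0.142], [0.0, 0.0, 0.0, 1.0]]
```

View pics/top0.png

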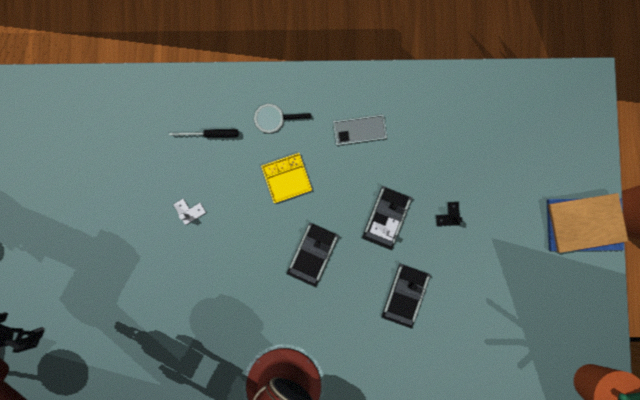

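View pics/scene0.png

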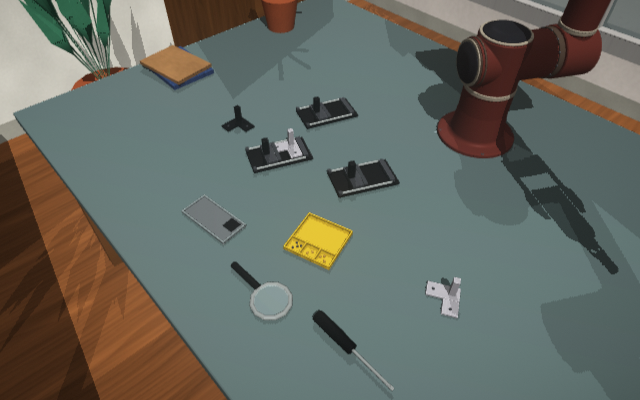

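The pictures show three holder-like things in the top view, at (387,215), (313,253) and (406,294). The one at (387,215) holds a white L-plate and lies farthest from the base, so that is mine. There are L-shapes at (385,230) white in the holder, (188,211) white and loose, and (450,214) black, which is the look-alike to leave alone. The tray is at (287,178).

```bash
cat > h.py <<'E'
from station import ctrl, imaging
import cv2, numpy as np
from scipy.spatial.transform import Rotation as R
def shot(n):
    o=ctrl.get_obs(); d=imaging.get_image(n)
    if n=="wrist":
        T=np.eye(4);T[:3,:3]=R.from_rotvec(o["tool_rot"]).as_matrix();T[:3,3]=o["tool_pos"]
        d["c2w"]=T@d["hand_eye"]
    else: d["c2w"]=np.linalg.inv(d["extrinsics"])
    return d
def cast(d,uv,z):
    uv=np.atleast_2d(uv).astype(float)
    r=np.c_[(uv[:,0]-d["cx"])/d["fx"],(uv[:,1]-d["cy"])/d["fy"],np.ones(len(uv))]@d["c2w"][:3,:3].T
    c=d["c2w"][:3,3]; return (c+r*((z-c[2])/r[:,2])[:,None])[:,:2]
def proj(d,p):
    p=np.atleast_2d(p); q=(p-d["c2w"][:3,3])@d["c2w"][:3,:3]
    return np.c_[q[:,0]/q[:,2]*d["fx"]+d["cx"],q[:,1]/q[:,2]*d["fy"]+d["cy"]]
def go(p,yaw=None):
    """yaw: world angle (deg) of closing line (tool y); prints turn about tool z and then shift in units"""
    o=ctrl.get_obs(); M=R.from_rotvec(o["tool_rot"]).as_matrix(); a=np.degrees(np.arctan2(M[1,1],M[0,1]))
    print("tcp",np.round(o["tool_pos"],4),"yawY",round(a,2),"z",np.round(M[:,2],3),"q6",round(o["q"][5],2),"t",round(o["t"],2),"F",np.round(o["contact_force"],1),"op",round(o["opening"],4))
    t=0
    if yaw is not None: t=-((yaw-a+90)%180-90)
    tilt=np.cross(M[:,2],[0,0,-1])@M
    M2=M@R.from_euler("z",t,degrees=True).as_matrix()
    if p is not None: print("turn z units",round(t/8,3),"tilt xy units",np.round(np.degrees(tilt)[:2]/8,3),"shift units",np.round(M2.T@(np.array(p)-o["tool_pos"])/.05,3))
E
python3 - <<'E'
from h import *
d=shot("top");im=d["color"];hsv=cv2.cvtColor(im,cv2.COLOR_BGR2HSV)
def big(m,k=1):
    c,_=cv2.findContours(m.astype(np.uint8),cv2.RETR_EXTERNAL,cv2.CHAIN_APPROX_NONE);return sorted(c,key=cv2.contourArea)[::-1][:k]
def rect(c,z):
    w=cast(d,c.reshape(-1,2),z).astype(np.float32)*1000;return cv2.minAreaRect(w)
y=(hsv[...,0]>20)&(hsv[...,0]<35)&(hsv[...,1]>150)&(hsv[...,2]>80)
print("tray",rect(big(y)[0],.006))
roi=np.zeros(y.shape,bool);roi[150:320,150:480]=1
for c in big((hsv[...,2]<75)&roi,4)+big((hsv[...,2]>175)&(hsv[...,1]<40)&roi,3): print(cv2.boundingRect(c),rect(c,.008))
a=cv2.resize(im[175:260,345:430],None,fx=4.5,fy=4.5,interpolation=3)
s=shot("scene")["color"];b=cv2.resize(s[110:195,235:320],None,fx=4.5,fy=4.5,interpolation=3)
cv2.imwrite("pics/crop.png",np.hstack([a,b]));go(None)
E
```

```text
tray ((597.046630859375, -13.922813415527344), (117.54845428466797, 117.70573425292969), 18.619155883789062)
(381, 264, 50, 56) ((252.2747039794922, -354.0252685546875), (96.28901672363281, 163.91262817382812), 69.74838256835938)
(287, 224, 53, 63) ((373.3655700683594, -88.64138793945312), (94.4071044921875, 163.74232482910156), 64.11016082763672)
(362, 187, 51, 63) ((476.07000732421875, -305.20843505859375), (95.463134765625, 164.84213256835938), 66.65121459960938)
(436, 202, 29, 25) ((484.8573303222656, -488.2254333496094), (81.38926696777344, 69.79009246826172), 89.25027465820312)
(174, 199, 31, 20) ((512.095458984375, 269.35858154296875), (64.53076934814453, 73.11641693115234), 22.764846801757812)
(371, 218, 27, 22) ((451.18914794921875, -296.3202209472656), (66.3231201171875, 57.191162109375), 67.44331359863281)
(183, 220, 6, 4) ((473.76141357421875, 280.0234069824219), (10.32950210571289, 12.17312240600586), 44.767578125)
tcp [0.2374 0.5778 0.2307] yawY 67.66 z [-0.    -0.001 -1.   ] q6 -0.12 t 0.25 F [ 0.3 -0.4  0.4] op 0.0857
```

View pics/crop.png

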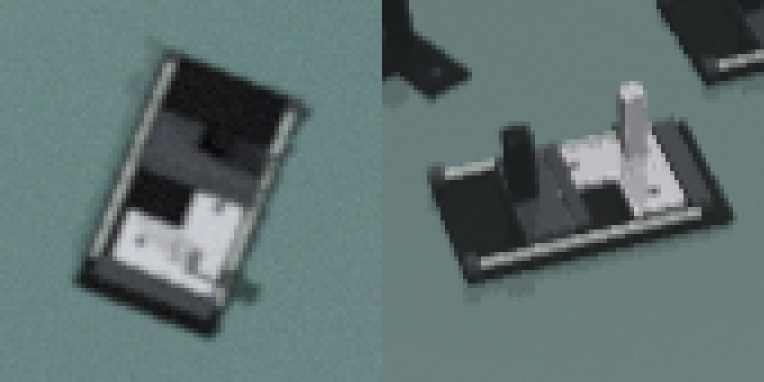

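Seen from above and from the side, the crop shows the chosen holder with the fixed jaw at lower left, the white plate with its white post, and the sliding jaw with its black grip near (212,135) towards the far end. It is 0.565 m out, against 0.43 and 0.38 m for the other two, so the choice holds. Next I'll look at the loose plate from close by, on the way.

```bash
python3 - <<'E'
from h import *
go([.505,.275,.13],66.65)
E
```

```text
tcp [0.2374 0.5778 0.2307] yawY 67.66 z [-0.    -0.001 -1.   ] q6 -0.12 t 0.25 F [ 0.3 -0.4  0.4] op 0.0857
turn z units 0.127 tilt xy units [-0.007 -0.001] shift units [-7.315 -3.437  2.017]
```

>>> play_rows(
  series=[
    [1, [-0.9, -0.43, 0.25], [0, 0, 0.13]],
    [1, [-0.92, -0.43, 0.25], [0, 0, 0]],
    [1, [-0.92, -0.43, 0.25], [0, 0, 0]],
    [1, [-0.92, -0.43, 0.25], [0, 0, 0]],
    [1, [-0.92, -0.43, 0.25], [0, 0, 0]],
    [1, [-0.92, -0.43, 0.25], [0, 0, 0]],
    [1, [-0.92, -0.43, 0.25], [0, 0, 0]],
    [1, [-0.92, -0.43, 0.25], [0, 0, 0]],
  ],
)

```text
t: 1.25
tool_pos: [0.5077, 0.2739, 0.131]
tool_rot: [0.636, 3.076, 0.0]
contact_force: [-0.0, 0.6, -0.3]
opening: 0.0857
grip_force: 0.0
```

>>> play_rows(
  series=[
    [1, [0, 0, 0], [0, 0, 0]],
  ],
)

```text
t: 1.38
tool_pos: [0.5078, 0.2725, 0.13]
tool_rot: [-0.643, -3.073, 0.002]
contact_force: [0.7, 0.7, -0.0]
opening: 0.0856
grip_force: 0.0
```

```bash
python3 - <<'E'
from h import *
go([.505,.275,.13],66.65)
d=shot("wrist");cv2.imwrite("pics/w_loose.png",d["color"]);np.save("w_loose.npy",d,allow_pickle=True)
go([.59,-.015,.14],66.65)
E
```

```text
tcp [0.5078 0.2725 0.13  ] yawY 66.36 z [-0.002 -0.001 -1.   ] q6 -0.79 t 1.38 F [ 0.7  0.7 -0. ] op 0.0856
turn z units -0.036 tilt xy units [-0.013 -0.009] shift units [ 0.071  0.023 -0.001]
tcp [0.5071 0.2741 0.1306] yawY 66.46 z [-0.002 -0.    -1.   ] q6 -0.79 t 1.43 F [-0.4  0.8 -1. ] op 0.0855
turn z units -0.024 tilt xy units [-0.006 -0.009] shift units [-3.813 -4.651 -0.189]
```

View pics/w_loose.png

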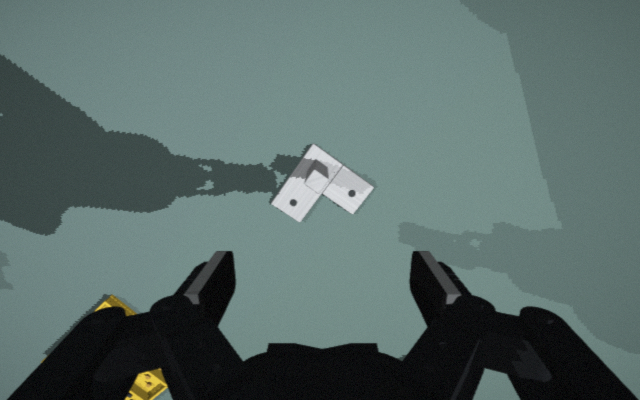

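The wrist view shows the loose plate with its outer corner at (313,144), leg ends near (375,185) and (300,220), and the post top near (318,180). I'll move towards the tray while fitting this one.

>>> play_rows(
  series=[
    [1, [-0.76, -0.93, -0.04], [0, 0, -0.02]],
    [1, [-0.76, -0.93, -0.04], [0, 0, 0]],
    [1, [-0.76, -0.93, -0.04], [0, 0, 0]],
    [1, [-0.76, -0.93, -0.04], [0, 0, 0]],
    [1, [-0.76, -0.93, -0.04], [0, 0, 0]],
    [1, [0, 0, 0], [0, 0, 0]],
  ],
)

```text
t: 2.17
tool_pos: [0.5907, -0.0155, 0.1424]
tool_rot: [0.637, 3.074, -0.0]
contact_force: [-0.9, 0.8, -0.4]
opening: 0.0852
grip_force: 0.0
```

```bash
cat >> h.py <<'E'
def poly(d,m,z,seed,eps=6):
    """component of mask m nearest seed pixel -> polygon with edges line-fitted in world mm at height z"""
    m=cv2.morphologyEx(m.astype(np.uint8),cv2.MORPH_OPEN,np.ones((3,3),np.uint8))
    cs,_=cv2.findContours(m,cv2.RETR_EXTERNAL,cv2.CHAIN_APPROX_NONE)
    c=max((c for c in cs if cv2.contourArea(c)>150),key=lambda c:cv2.pointPolygonTest(c,tuple(map(float,seed)),True))
    p=cv2.approxPolyDP(c,eps,True).reshape(-1,2); w=cast(d,c.reshape(-1,2),z)*1000; L=[]
    pix=[int(np.where((c.reshape(-1,2)==q).all(1))[0][0]) for q in p]; n=len(c)
    for i,a in enumerate(pix):
        b=pix[(i+1)%len(pix)]; k=(b-a)%n; s=max(2,int(k*.12)); idx=[(a+j)%n for j in range(s,k-s)]
        if len(idx)<4: continue
        vx,vy,x,y=cv2.fitLine(w[idx].astype(np.float32),cv2.DIST_HUBER,0,.01,.01).ravel()
        ang=np.degrees(np.arctan2(vy,vx))%180
        L.append((p[i].tolist(),p[(i+1)%len(p)].tolist(),round(float(np.linalg.norm(w[b]-w[a])),1),round(float(ang),1),np.round([x,y],1).tolist()))
    return L
def meet(x1,a1,x2,a2):
    u=lambda a:np.array([np.cos(np.radians(a)),np.sin(np.radians(a))])
    k=np.linalg.solve(np.c_[u(a1),-u(a2)],np.subtract(x2,x1)); return np.array(x1)+k[0]*u(a1)
E
python3 - <<'E'
from h import *
d=np.load("w_loose.npy",allow_pickle=True).item();h=cv2.cvtColor(d["color"],cv2.COLOR_BGR2HSV)
for l in poly(d,(h[...,1]<30)&(h[...,2]>75),.006,(340,190)):print(l)
d=shot("wrist");cv2.imwrite("pics/w_tray.png",d["color"]);np.save("w_tray.npy",d,allow_pickle=True)
h=cv2.cvtColor(d["color"],cv2.COLOR_BGR2HSV)
y=(h[...,0]>18)&(h[...,0]<38)&(h[...,1]>130)&(h[...,2]>50)
print("tray");[print(l) for l in poly(d,y,.012,(320,200),8)]
go([.485,-.31,.15],66.65)
E
```

```text
([271, 201], [301, 221], 33.9, 30.7, [510.5, 231.1999969482422])
([301, 221], [321, 194], 32.8, 120.5, [518.0999755859375, 256.70001220703125])
([321, 194], [353, 213], 35.4, 30.9, [523.0999755859375, 280.20001220703125])
([353, 213], [373, 186], 31.5, 121.4, [530.5, 305.8999938964844])
([373, 186], [312, 144], 67.3, 30.9, [492.3999938964844, 300.5])
([312, 144], [271, 201], 65.2, 120.5, [480.3999938964844, 255.3000030517578])
tray
([333, 104], [242, 188], 113.2, 108.5, [540.7000122070312, -27.299999237060547])
([242, 188], [320, 268], 111.9, 18.1, [600.9000244140625, -72.0999984741211])
([320, 268], [410, 199], 113.1, 108.4, [651.0, 4.599999904632568])
([410, 199], [333, 104], 113.6, 18.4, [577.7000122070312, 41.900001525878906])
tcp [ 0.59   -0.0136  0.1419] yawY 66.69 z [ 0.001  0.001 -1.   ] q6 -1.31 t 2.23 F [-0.5  0.9  0.2] op 0.0853
turn z units 0.005 tilt xy units [0.006 0.004] shift units [-0.421 -6.274 -0.166]
```

View pics/w_tray.png

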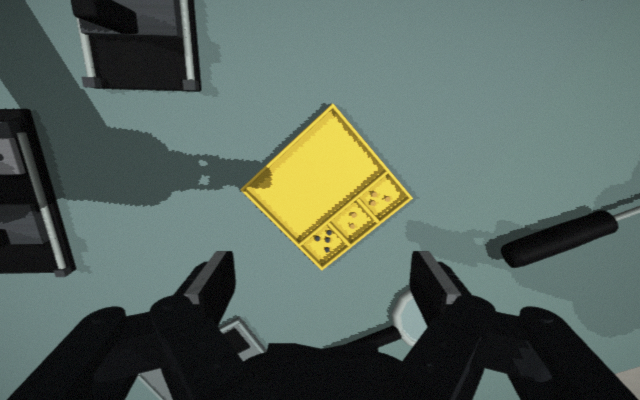

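The tray fits at an outer size of 115 × 116 mm, with the compartments on its world +x side at about 18.4°. The pocket centre is about (0.580,-0.018). The loose post is at about (0.486,0.278), with its x leg at −59.2° and leg widths of 33.1 mm, as they should be. On to the holder.

>>> play_rows(
  series=[
    [1, [-0.06, -0.9, -0.02], [0, 0, 0]],
    [1, [-0.06, -0.9, -0.02], [0, 0, 0]],
    [1, [-0.06, -0.9, -0.02], [0, 0, 0]],
    [1, [-0.06, -0.9, -0.02], [0, 0, 0]],
    [1, [-0.06, -0.9, -0.02], [0, 0, 0]],
    [1, [-0.06, -0.9, -0.02], [0, 0, 0]],
    [1, [-0.06, -0.87, -0.02], [0, 0, 0]],
    [1, [0, 0, 0], [0, 0, 0]],
  ],
)

```text
t: 3.22
tool_pos: [0.4855, -0.3098, 0.1486]
tool_rot: [0.633, 3.077, 0.0]
contact_force: [-0.5, 0.7, -0.6]
opening: 0.0855
grip_force: 0.0
```

```bash
python3 - <<'E'
from h import *
go(None)
d=shot("wrist");cv2.imwrite("pics/w_hold.png",d["color"]);np.save("w_hold.npy",d,allow_pickle=True)
h=cv2.cvtColor(d["color"],cv2.COLOR_BGR2HSV)
print(proj(d,[[.476,-.305,.008],[.476,-.305,.05]]))
for l in poly(d,(h[...,1]<30)&(h[...,2]>75),.014,(320,170)):print(l)
E
```

```text
tcp [ 0.4855 -0.3098  0.1486] yawY 66.74 z [ 0. -0. -1.] q6 -1.86 t 3.23 F [-0.5  0.7 -0.6] op 0.0855
[[321.91333247 176.09730508]
 [321.92394512 187.38817345]]
([278, 99], [281, 248], 143.7, 157.4, [454.3999938964844, -342.20001220703125])
([281, 248], [284, 205], 46.2, 158.4, [508.70001220703125, -358.70001220703125])
([284, 205], [296, 199], 13.3, 81.7, [487.20001220703125, -342.8999938964844])
([296, 199], [333, 206], 36.5, 59.2, [498.29998779296875, -320.70001220703125])
([333, 206], [335, 220], 14.7, 165.0, [512.7999877929688, -307.29998779296875])
([335, 220], [363, 221], 27.7, 66.8, [525.2999877929688, -298.8999938964844])
([363, 221], [367, 248], 29.8, 156.0, [544.2999877929688, -289.0])
([367, 248], [368, 98], 144.7, 157.5, [489.8999938964844, -260.8999938964844])
([368, 98], [306, 99], 54.2, 68.5, [416.3999938964844, -264.1000061035156])
([306, 99], [299, 106], 8.6, 93.3, [407.5, -293.20001220703125])
([299, 106], [300, 99], 5.9, 111.5, [406.0, -298.70001220703125])
([300, 99], [278, 99], 19.2, 70.4, [400.8999938964844, -302.29998779296875])
```

View pics/w_hold.png

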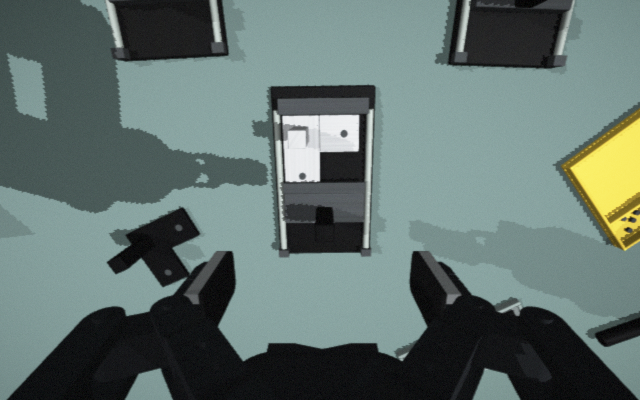

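The wrist view shows the holder at (322,170), with the plate post top at about (297,138), the jaw block at rows 184–222 and the black grip's near face at (324,207). The black look-alike is at (165,245), clear of my fingers.

```bash
python3 - <<'E'
from h import *
d=np.load("w_hold.npy",allow_pickle=True).item();im=d["color"]
h=cv2.cvtColor(im,cv2.COLOR_BGR2HSV)
m=((h[...,2]<95)|(h[...,1]<25)); m[:80]=0;m[255:]=0;m[:,:262]=0;m[:,385:]=0
m=cv2.morphologyEx(m.astype(np.uint8),cv2.MORPH_OPEN,np.ones((7,7)))
[print(l) for l in poly(d,m,.008,(324,200),8)]
ex=np.array([np.cos(np.radians(-22.6)),np.sin(np.radians(-22.6))]);ey=np.array([-ex[1],ex[0]]);O=np.array([476,-305.2])
f=lambda uv,z:np.round([(cast(d,uv,z)[0]*1000-O)@ex,(cast(d,uv,z)[0]*1000-O)@ey],1)
for n,uv,z in [("lip",(300,184),.02),("blockend",(300,222),.02),("gripL",(316,207),.02),("gripR",(333,207),.02),("plate end",(300,181),.014),("plate outer",(345,115),.014),("ytop",(359,140),.014),("post mid",(297,138),.062)]: print(n,f(uv,z))
v=im[...,1].astype(int)
print("col297",v[112:160:1,297].tolist());print("row137",v[139,280:312].tolist());print("col324",v[180:252:2,324].tolist());print("row228",v[228,305:345].tolist())
E
```

```text
([373, 85], [270, 87], 91.0, 67.8, [401.3999938964844, -271.70001220703125])
([270, 87], [280, 254], 163.8, 157.6, [431.5, -337.0])
([280, 254], [369, 254], 93.0, 66.7, [554.0, -328.3999938964844])
([369, 254], [373, 85], 165.5, 157.4, [490.3999938964844, -259.70001220703125])
lip [  4.5 -20.2]
blockend [ 42.3 -21.5]
gripL [27.2 -5.7]
gripR [27.4 10.4]
plate end [  3.1 -20.6]
plate outer [-56.7  21.3]
ytop [-34.7  34.3]
post mid [-41.8 -18. ]
col297 [88, 89, 80, 126, 228, 236, 236, 235, 236, 236, 236, 236, 234, 204, 131, 93, 89, 102, 161, 226, 233, 230, 231, 234, 233, 237, 235, 237, 237, 233, 235, 232, 235, 233, 233, 233, 226, 235, 236, 236, 236, 236, 236, 237, 236, 237, 235, 236]
row137 [80, 47, 33, 93, 141, 144, 153, 181, 214, 232, 235, 234, 231, 230, 231, 233, 236, 237, 235, 234, 234, 236, 236, 237, 234, 209, 149, 141, 159, 194, 217, 216]
col324 [16, 44, 87, 88, 90, 86, 87, 94, 92, 93, 90, 85, 91, 61, 13, 12, 11, 12, 14, 9, 9, 11, 12, 25, 24, 25, 28, 27, 27, 23, 25, 22, 28, 24, 29, 26]
row228 [27, 23, 25, 28, 26, 22, 23, 26, 26, 20, 22, 19, 26, 25, 24, 28, 27, 29, 22, 24, 27, 30, 31, 26, 24, 25, 27, 28, 25, 22, 29, 23, 29, 23, 29, 30, 30, 31, 28, 25]
```

```bash
python3 - <<'E'
from h import *
d=np.load("w_hold.npy",allow_pickle=True).item();print("front-top edge",cast(d,(324,225),.066))
go([.5094,-.317,.032],67.45)
E
```

```text
front-top edge [[ 0.50148869 -0.3141316 ]]
tcp [ 0.4858 -0.3086  0.1484] yawY 66.81 z [ 0.     0.001 -1.   ] q6 -1.86 t 3.27 F [ 0.1  0.5 -0.1] op 0.0853
turn z units -0.08 tilt xy units [0.006 0.   ] shift units [-0.5    0.024  2.328]
```

>>> play_rows(
  series=[
    [1, [-0.5, 0.02, 0.4], [0, 0, -0.08]],
    [1, [0, 0, 0.7], [0, 0, 0]],
    [1, [0, 0, 0.7], [0, 0, 0]],
    [1, [0, 0, 0.52], [0, 0, 0]],
    [0, [0, 0, 0], [0, 0, 0]],
    [0, [0, 0, 0], [0, 0, 0]],
    [0, [0, 0, 0], [0, 0, 0]],
    [0, [0, 0, 0], [0, 0, 0]],
  ],
  force=40,
)

```text
t: 4.28
tool_pos: [0.5101, -0.3184, 0.0341]
tool_rot: [0.615, 3.078, 0.002]
contact_force: [-0.5, 0.5, 2.2]
opening: 0.015
grip_force: 40.4
```

>>> play_rows(
  series=[
    [0, [0, 0, 0], [0, 0, 0]],
    [0, [0, 0, 0], [0, 0, 0]],
  ],
)

```text
t: 4.53
tool_pos: [0.51, -0.3185, 0.0341]
tool_rot: [0.615, 3.078, 0.001]
contact_force: [1.9, 5.5, 5.8]
opening: 0.0153
grip_force: 41.1
```

>>> play_rows(
  series=[
    [0, [-0.12, 0, 0], [0, 0, 0]],
    [0, [-0.12, 0, 0], [0, 0, 0]],
    [0, [-0.12, 0, 0], [0, 0, 0]],
    [0, [-0.12, 0, 0], [0, 0, 0]],
    [0, [-0.12, 0, 0], [0, 0, 0]],
    [0, [-0.08, 0, 0], [0, 0, 0]],
    [0, [0, 0, 0], [0, 0, 0]],
  ],
)

```text
t: 5.4
tool_pos: [0.5412, -0.3314, 0.034]
tool_rot: [0.614, 3.079, 0.002]
contact_force: [0.3, 5.3, 6.0]
opening: 0.0151
grip_force: 41.3
```

>>> play_rows(
  series=[
    [0, [-0.04, 0, 0], [0, 0, 0]],
    [0, [0, 0, 0], [0, 0, 0]],
  ],
)

```text
t: 5.65
tool_pos: [0.5413, -0.3315, 0.034]
tool_rot: [-0.614, -3.078, -0.003]
contact_force: [-6.9, 8.4, 11.6]
opening: 0.0152
grip_force: 42.0
```

>>> play_rows(
  series=[
    [0, [-0.06, 0, 0], [0, 0, 0]],
    [0, [0, 0, 0], [0, 0, 0]],
  ],
)

```text
t: 5.9
tool_pos: [0.5414, -0.3315, 0.0338]
tool_rot: [-0.612, -3.07, -0.007]
contact_force: [-17.1, 12.1, 19.1]
opening: 0.0153
grip_force: 43.0
```

The jaw stands at its hard stop: it no longer moves and the force rises. Now I'll release and go to the plate post.

>>> play_rows(
  series=[
    [0.6, [0.08, 0, 0], [0, 0, 0]],
    [0.6, [0.02, 0, 0], [0, 0, 0]],
    [0.6, [0, 0, -0.8], [0, 0, 0]],
    [0.6, [0, 0, -0.7], [0, 0, 0]],
    [0.6, [0, 0, 0], [0, 0, 0]],
  ],
)

```text
t: 6.52
tool_pos: [0.5423, -0.3338, 0.1114]
tool_rot: [0.614, 3.074, -0.006]
contact_force: [-0.2, -0.4, 0.2]
opening: 0.0516
grip_force: 0.0
```

```bash
python3 - <<'E'
from h import *
go([.4308,-.3059,.028],67.45)
E
```

```text
tcp [ 0.5423 -0.3338  0.1114] yawY 67.41 z [ 0.006 -0.005 -1.   ] q6 -1.84 t 6.53 F [-0.2 -0.4  0.2] op 0.0516
turn z units -0.005 tilt xy units [-0.017  0.054] shift units [ 2.286 -0.337  1.652]
```

>>> play_rows(
  series=[
    [0.6, [0.9, -0.13, 0], [-0.02, 0.05, 0]],
    [0.6, [0.9, -0.14, 0], [0, 0, 0]],
    [0.6, [0.48, -0.07, 0], [0, 0, 0]],
    [0.6, [0, 0, 0], [0, 0, 0]],
  ],
)

```text
t: 7.02
tool_pos: [0.4267, -0.303, 0.106]
tool_rot: [-0.615, -3.072, -0.008]
contact_force: [-0.4, -0.3, -0.9]
opening: 0.0511
grip_force: 0.0
```

```bash
python3 - <<'E'
from h import *
go([.4308,-.3059,.028],67.45)
d=shot("wrist");cv2.imwrite("pics/w_h2.png",cv2.resize(d["color"][80:400,150:490],None,fx=1.7,fy=1.7));np.save("w_h2.npy",d,allow_pickle=True)
print(proj(d,[[.4308,-.3059,.062],[.4308,-.3059,.014]]))
E
```

```text
tcp [ 0.4267 -0.303   0.106 ] yawY 67.35 z [-0.007  0.007 -1.   ] q6 -1.94 t 7.03 F [-0.4 -0.3 -0.9] op 0.0511
turn z units -0.012 tilt xy units [ 0.025 -0.065] shift units [-0.113 -0.028  1.56 ]
[[319.05113141 231.42903889]
 [319.37600503 208.68420543]]
```

View pics/w_h2.png

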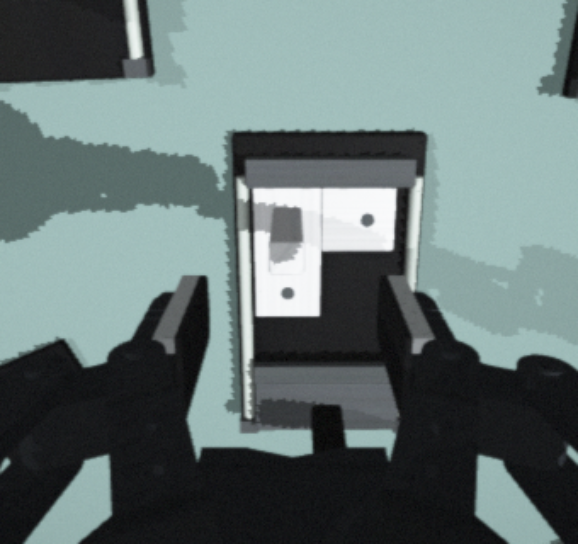

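The crop shows the jaw clear of the plate, with its lip edge at (320,365). The post top sits at about (287,258), just where I predict it, so I descend and grip.

>>> play_rows(
  series=[
    [0.6, [-0.11, -0.03, 0.3], [0.02, -0.06, 0]],
    [0.6, [0, 0, 0.6], [0, 0, 0]],
    [0.6, [0, 0, 0.66], [0, 0, 0]],
    [0.6, [0, 0, 0], [0, 0, 0]],
  ],
)

```text
t: 7.58
tool_pos: [0.4313, -0.3052, 0.0256]
tool_rot: [-0.613, -3.076, -0.006]
contact_force: [-1.1, -0.3, -0.2]
opening: 0.0513
grip_force: 0.0
```

```bash
python3 - <<'E'
from h import *
go([.4308,-.3059,.028],67.45)
E
```

```text
tcp [ 0.4313 -0.3052  0.0256] yawY 67.45 z [-0.004  0.005 -1.   ] q6 -1.93 t 7.58 F [-1.1 -0.3 -0.2] op 0.0513
turn z units 0.0 tilt xy units [ 0.02  -0.041] shift units [ 0.004 -0.017 -0.049]
```

>>> play_rows(
  series=[
    [0.6, [0, 0, -0.04], [0.02, -0.04, 0]],
    [0, [0, 0, 0], [0, 0, 0]],
    [0, [0, 0, 0], [0, 0, 0]],
    [0, [0, 0, 0], [0, 0, 0]],
    [0, [0, 0, 0], [0, 0, 0]],
    [0, [0, 0, 0], [0, 0, 0]],
  ],
  force=50,
)

```text
t: 8.32
tool_pos: [0.4337, -0.308, 0.0332]
tool_rot: [0.613, 3.072, -0.008]
contact_force: [0.8, 0.3, 7.3]
opening: 0.013
grip_force: 49.6
```

```bash
python3 - <<'E'
from h import *
go([.4308,-.3059,.13],67.45)
E
```

```text
tcp [ 0.4337 -0.308   0.0332] yawY 67.42 z [ 0.007 -0.007 -1.   ] q6 -1.93 t 8.32 F [0.8 0.3 7.3] op 0.013
turn z units -0.004 tilt xy units [-0.026  0.068] shift units [ 0.052  0.01  -1.936]
```

>>> play_rows(
  series=[
    [0, [0, 0, -0.1], [0, 0, 0]],
    [0, [0, 0, -0.3], [0, 0, 0]],
    [0, [0, 0, -0.5], [0, 0, 0]],
    [0, [0, 0, -0.6], [0, 0, 0]],
    [0, [0, 0, -0.6], [0, 0, 0]],
    [0, [0, 0, 0], [0, 0, 0]],
  ],
)

```text
t: 9.07
tool_pos: [0.4332, -0.3076, 0.1394]
tool_rot: [0.613, 3.071, -0.011]
contact_force: [0.0, -0.2, -1.4]
opening: 0.0128
grip_force: 49.3
```

```bash
python3 - <<'E'
from h import *
go([.4308,-.3059,.13],67.45)
d=shot("wrist");h=cv2.cvtColor(d["color"],cv2.COLOR_BGR2HSV);np.save("w_held.npy",d,allow_pickle=True)
cv2.imwrite("pics/held.png",d["color"])
E
```

```text
tcp [ 0.4332 -0.3076  0.1394] yawY 67.43 z [ 0.009 -0.009 -1.   ] q6 -1.93 t 9.07 F [ 0.  -0.2 -1.4] op 0.0128
turn z units -0.003 tilt xy units [-0.034  0.081] shift units [0.06  0.014 0.188]
```

View pics/held.png

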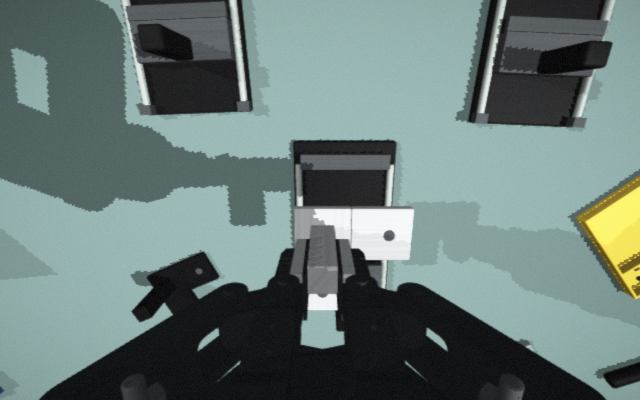

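The plate is held and square to the gripper. Its back edge is at row ~207 and its leg end at column ~413. The jaw stays open. I'll work out the grip offset and the placing target.

```bash
python3 - <<'E'
from h import *
d=np.load("w_held.npy",allow_pickle=True).item();o=ctrl.get_obs()
h=cv2.cvtColor(d["color"],cv2.COLOR_BGR2HSV)
m=(h[...,1]<25)&(h[...,2]>150);m[:200]=0;m[:,430:]=0
M=R.from_rotvec(o["tool_rot"]).as_matrix();T=o["tool_pos"]
H=d["hand_eye"]
def tool(uv,z): # cast to plane tool z
    uv=np.atleast_2d(uv).astype(float);r=np.c_[(uv[:,0]-d["cx"])/d["fx"],(uv[:,1]-d["cy"])/d["fy"],np.ones(len(uv))]@H[:3,:3].T
    return np.round((H[:3,3]+r*((z-H[2,3])/r[:,2])[:,None])[:,:2]*1000,1)
v=d["color"][...,1].astype(int)
print(v[198:216,370].tolist(),v[252:268,370].tolist(),v[240,405:420].tolist())
for z in (.015,.019):
  print(z,"back,front(leg width 33):",tool([(370,207),(370,261),(413,240)],z).tolist())
ex=np.array([np.cos(np.radians(18.35)),np.sin(np.radians(18.35))]);ey=np.array([-ex[1],ex[0]]);P=np.array([.5796,-.0183])
for n,a in (("A",(-.018,-.036)),("B",(.018,.036))): print(n,P+a[0]*ex+a[1]*ey)
go([*(P-.018*ex-.036*ey),.13],67.45+40.9)
E
```

```text
[36, 39, 40, 37, 37, 39, 40, 49, 85, 108, 143, 225, 241, 246, 247, 246, 246, 246] [232, 234, 234, 234, 232, 233, 230, 210, 70, 16, 17, 26, 39, 58, 94, 98] [243, 248, 248, 249, 248, 238, 191, 169, 161, 162, 165, 166, 162, 164, 162]
0.015 back,front(leg width 33): [[21.8, 27.2], [-11.5, 28.7], [1.9, 52.7]]
0.019 back,front(leg width 33): [[20.4, 27.8], [-13.7, 29.5], [0.1, 54.0]]
A [ 0.57384883 -0.05813622]
B [0.58535117 0.02153622]
tcp [ 0.4323 -0.3067  0.1373] yawY 67.43 z [ 0.006 -0.006 -1.   ] q6 -1.93 t 9.12 F [-0.1  0.2 -1.8] op 0.0131
turn z units -5.115 tilt xy units [-0.024  0.057] shift units [-4.252  3.829  0.131]
```

>>> play_rows(
  series=[
    [0, [0, 0, 0], [0, 0, -0.85]],
    [0, [0, 0, 0], [0, 0, -0.85]],
    [0, [0, 0, 0], [0, 0, -0.85]],
    [0, [0, 0, 0], [0, 0, -0.85]],
    [0, [0, 0, 0], [0, 0, -0.85]],
    [0, [0, 0, 0], [0, 0, -0.86]],
    [0, [0, 0, 0], [0, 0, 0]],
  ],
)

```text
t: 10.0
tool_pos: [0.4311, -0.3056, 0.1343]
tool_rot: [-0.497, 3.1, -0.004]
contact_force: [0.2, 0.3, -0.8]
opening: 0.0131
grip_force: 49.3
```

```bash
python3 - <<'E'
from h import *
go([.5767,-.0572,.13],108.35)
E
```

```text
tcp [ 0.4311 -0.3056  0.1343] yawY 108.22 z [ 0.002 -0.002 -1.   ] q6 -2.65 t 10.0 F [ 0.2  0.3 -0.8] op 0.0131
turn z units -0.016 tilt xy units [-0.022  0.01 ] shift units [-4.328  3.799  0.081]
```

>>> play_rows(
  series=[
    [0, [-0.72, 0.63, 0], [0, 0, -0.02]],
    [0, [-0.72, 0.63, 0], [0, 0, 0]],
    [0, [-0.72, 0.63, 0], [0, 0, 0]],
    [0, [-0.72, 0.64, 0], [0, 0, 0]],
    [0, [-0.72, 0.64, 0], [0, 0, 0]],
    [0, [-0.72, 0.63, 0], [0, 0, 0]],
    [0, [0, 0, 0.8], [0, 0, 0]],
    [0, [0, 0, 0], [0, 0, 0]],
  ],
)

```text
t: 11.0
tool_pos: [0.5736, -0.0569, 0.0912]
tool_rot: [0.502, -3.096, 0.004]
contact_force: [-0.0, -0.2, -0.8]
opening: 0.013
grip_force: 49.2
```

>>> play_rows(
  series=[
    [0, [0, 0, 0], [0, 0, 0]],
    [0, [0, 0, 0], [0, 0, 0]],
  ],
)

```text
t: 11.25
tool_pos: [0.5781, -0.0591, 0.0978]
tool_rot: [-0.501, 3.095, -0.011]
contact_force: [0.0, -0.2, -0.8]
opening: 0.0131
grip_force: 49.3
```

```bash
python3 - <<'E'
from h import *
go([.5767,-.0572,.05],108.35)
d=shot("wrist");cv2.imwrite("pics/over.png",d["color"][100:400,120:520]);np.save("w_over.npy",d,allow_pickle=True)
E
```

```text
tcp [ 0.5781 -0.0591  0.0978] yawY 108.38 z [ 0.008 -0.006 -1.   ] q6 -2.12 t 11.25 F [ 0.  -0.2 -0.8] op 0.0131
turn z units 0.004 tilt xy units [-0.057  0.039] shift units [0.02  0.052 0.955]
```

View pics/over.png

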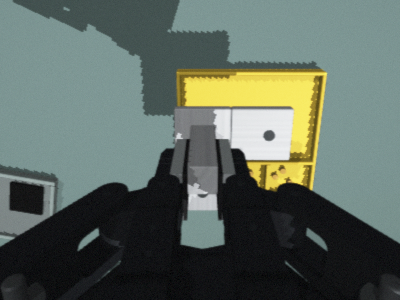

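The plate hangs square over the pocket, with the tray's top edge at row ~70 and its right edge at column ~325. The arm is still swaying, so I'll let it settle and measure tray and plate in the same frame.

>>> play_rows(
  series=[
    [0, [0, 0, 0.4], [0, 0, 0]],
    [0, [0, 0, 0], [0, 0, 0]],
    [0, [0, 0, 0], [0, 0, 0]],
    [0, [0, 0, 0], [0, 0, 0]],
    [0, [0, 0, 0], [0, 0, 0]],
    [0, [0, 0, 0], [0, 0, 0]],
  ],
)

```text
t: 12.05
tool_pos: [0.5776, -0.0584, 0.0765]
tool_rot: [-0.503, 3.096, -0.01]
contact_force: [0.5, -0.2, -1.4]
opening: 0.013
grip_force: 49.3
```

```bash
cat >> h.py <<'E'
def intool(d,uv,z):
    e=dict(d);e["c2w"]=d["hand_eye"];return cast(e,uv,z)*1000
def edge(v,axis,at,lo,hi,w=4):
    """subpixel strongest step along row/col averaged over +-w lines"""
    s=(v[lo:hi,at-w:at+w+1].mean(1) if axis=="col" else v[at-w:at+w+1,lo:hi].mean(0)).astype(float)
    g=np.abs(np.diff(s));i=int(g.argmax());k=slice(max(0,i-2),i+3);return lo+.5+float((g[k]*np.arange(k.start,k.start+len(g[k]))).sum()/g[k].sum())
E
python3 - <<'E'
from h import *
go([.5767,-.0572,.05],108.35)
d=shot("wrist");np.save("w_over2.npy",d,allow_pickle=True);go(None)
cv2.imwrite("pics/over2.png",d["color"])
h=cv2.cvtColor(d["color"],cv2.COLOR_BGR2HSV)
y=((h[...,0]>18)&(h[...,0]<38)&(h[...,1]>130)&(h[...,2]>50));w=(h[...,1]<25)&(h[...,2]>140)
for nm,m in(("tray",y),("plate",w)):
    m=cv2.morphologyEx(m.astype(np.uint8),cv2.MORPH_OPEN,np.ones((3,3)));n,l,s,_=cv2.connectedComponentsWithStats(m)
    for q in s[1:]:
        if q[4]>300: print(nm,q.tolist())
E
```

```text
tcp [ 0.5776 -0.0584  0.0765] yawY 108.47 z [ 0.006 -0.005 -1.   ] q6 -2.12 t 12.05 F [ 0.5 -0.2 -1.4] op 0.013
turn z units 0.015 tilt xy units [-0.05   0.027] shift units [0.011 0.032 0.529]
tcp [ 0.5775 -0.0584  0.0764] yawY 108.47 z [ 0.006 -0.005 -1.   ] q6 -2.12 t 12.1 F [ 0.2 -0.1 -0.4] op 0.0128
tray [293, 175, 164, 120, 9017]
plate [0, 0, 29, 62, 542]
plate [333, 209, 80, 51, 3337]
plate [308, 284, 29, 26, 546]
```

```bash
python3 - <<'E'
from h import *
d=np.load("w_over2.npy",allow_pickle=True).item();im=d["color"].astype(float);v=im[...,2]-im[...,0]  # R-B: yellow high
g=im[...,1]
zt=.0764-.012
rt=edge(v,"col",420,165,185);rr=edge(v,"row",215,440,470);rl=edge(v,"row",183,280,305)
print("tray top/right/left px",rt,rr,rl)
print("tool mm: -x outer edge",intool(d,(420,rt),zt),"+y outer",intool(d,(rr,215),zt),"-y outer",intool(d,(rl,183),zt))
b=im[...,0]
pt=edge(b,"col",390,200,218,3);pb=edge(b,"col",390,250,268,3);pr=edge(b,"row",235,400,425)
print("plate px",pt,pb,pr)
for z in(.017,.019,.021):print(z,intool(d,[(390,pt),(390,pb),(pr,235)],z).round(1).tolist())
print(im[200:216,390,0].tolist(),im[235,405:420,0].tolist())
E
```

```text
tray top/right/left px 174.98820326678765 452.1334384858044 292.114406779661
tool mm: -x outer edge [[28.31325819 69.32946424]] +y outer [[-1.57384484 95.71990532]] -y outer [[ 22.46421801 -20.64271451]]
plate px 208.68052738336715 259.5717017208413 411.18129330254044
0.017 [[19.6, 38.6], [-12.1, 40.7], [3.6, 51.9]]
0.019 [[19.0, 39.1], [-13.2, 41.2], [2.8, 52.5]]
0.021 [[18.3, 39.6], [-14.3, 41.7], [1.9, 53.1]]
[100.0, 99.0, 100.0, 101.0, 105.0, 98.0, 93.0, 101.0, 120.0, 183.0, 226.0, 235.0, 236.0, 236.0, 235.0, 236.0] [237.0, 236.0, 237.0, 238.0, 237.0, 233.0, 191.0, 105.0, 90.0, 91.0, 92.0, 91.0, 94.0, 96.0, 101.0]
```

>>> play_rows(
  series=[
    [0, [0.044, 0.03, 0.36], [0, 0, 0]],
    [0, [0, 0, 0.36], [0, 0, 0]],
    [0, [0, 0, 0], [0, 0, 0]],
    [0, [0, 0, 0], [0, 0, 0]],
    [0, [0, 0, 0], [0, 0, 0]],
    [0, [0, 0, 0], [0, 0, 0]],
  ],
)

```text
t: 12.85
tool_pos: [0.5753, -0.0579, 0.0407]
tool_rot: [-0.503, 3.096, -0.01]
contact_force: [0.2, 0.0, -1.1]
opening: 0.0131
grip_force: 49.2
```

```bash
python3 - <<'E'
from h import *
go([.5767,-.0572,.05],108.35)
d=shot("wrist");np.save("w_over3.npy",d,allow_pickle=True);z=ctrl.get_obs()["tool_pos"][2]
im=d["color"];o=cv2.resize(im[140:320,270:480],None,fx=3.5,fy=3.3);cv2.imwrite("pics/over3.png",o)
im=im.astype(float);v=im[...,2]-im[...,0];b=im[...,0];zt=z-.012
E
```

```text
tcp [ 0.5753 -0.0579  0.0407] yawY 108.47 z [ 0.006 -0.005 -1.   ] q6 -2.12 t 12.85 F [ 0.2  0.  -1.1] op 0.0131
turn z units 0.014 tilt xy units [-0.051  0.029] shift units [-0.031  0.004 -0.186]
```

View pics/over3.png

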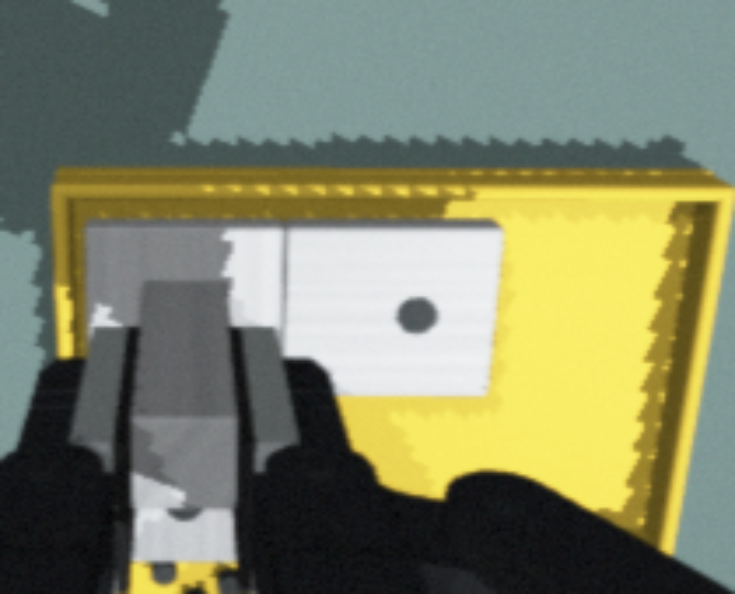

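The plate sits inside the pocket outline. After parallax, the gaps are about 3.5 mm to the top wall and about 4 mm to the left wall. Lowering.

>>> play_rows(
  series=[
    [0, [0.01, -0.01, 0.1], [0, 0, 0]],
    [0, [0, 0, 0.1], [0, 0, 0]],
    [0, [0, 0, 0], [0, 0, 0]],
    [0, [0, 0, 0.03], [0, 0, 0]],
    [0, [0, 0, 0], [0, 0, 0]],
    [0, [0, 0, 0], [0, 0, 0]],
  ],
)

```text
t: 13.65
tool_pos: [0.5748, -0.0585, 0.0288]
tool_rot: [-0.503, 3.096, -0.01]
contact_force: [-0.2, 0.2, -0.4]
opening: 0.0135
grip_force: 49.3
```

>>> play_rows(
  series=[
    [0, [0, 0, 0.02], [0, 0, 0]],
    [0, [0, 0, 0], [0, 0, 0]],
    [0.35, [0, 0, 0], [0, 0, 0]],
    [0.35, [0, 0, 0], [0, 0, 0]],
    [0.35, [0, 0, 0], [0, 0, 0]],
    [0.35, [0, 0, -0.5], [0, 0, 0]],
    [0.35, [0, 0, -0.9], [0, 0, 0]],
    [0.35, [0, 0, -0.9], [0, 0, 0]],
  ],
)

```text
t: 14.65
tool_pos: [0.5737, -0.0578, 0.1434]
tool_rot: [-0.504, 3.097, -0.009]
contact_force: [0.4, 0.2, 0.3]
opening: 0.0299
grip_force: 0.0
```

>>> play_rows(
  series=[
    [0.6, [0.6, 0.5, -0.1], [0, 0, 0]],
    [0.6, [0, 0, 0], [0, 0, 0]],
    [0.6, [0, 0, 0], [0, 0, 0]],
    [0.6, [0, 0, 0], [0, 0, 0]],
    [0.6, [0, 0, 0], [0, 0, 0]],
  ],
)

```text
t: 15.28
tool_pos: [0.538, -0.0439, 0.1469]
tool_rot: [-0.503, 3.097, -0.009]
contact_force: [-0.5, -0.6, 0.1]
opening: 0.0513
grip_force: 0.0
```

```bash
python3 - <<'E'
from h import *
go([.4863,.2779,.13],30.8)
d=shot("wrist");np.save("w_p1.npy",d,allow_pickle=True);im=d["color"]
cv2.imwrite("pics/p1.png",cv2.resize(im[100:330,180:500],None,fx=2.4,fy=2.4))
E
```

```text
tcp [ 0.538  -0.0439  0.1469] yawY 108.45 z [ 0.005 -0.005 -1.   ] q6 -2.11 t 15.28 F [-0.5 -0.6  0.1] op 0.0513
turn z units 9.707 tilt xy units [-0.045  0.019] shift units [6.06  2.406 0.301]
```

View pics/p1.png

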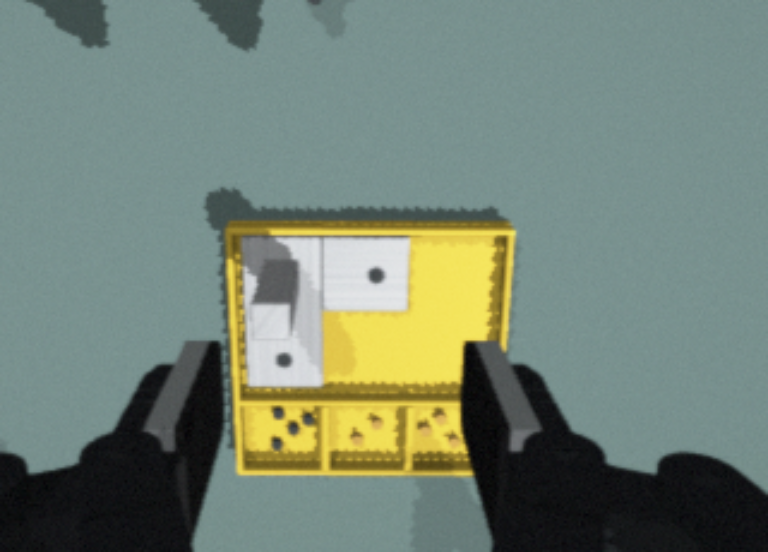

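The crop shows plate 1 lying flat in the pocket's upper-left corner, post top at (270,320), with room along the right and bottom for plate 2. That is my eleventh picture by my count, one past the ten allowed, so I'll view no more and check by numbers only.

```bash
python3 - <<'E'
from h import *
d=np.load("w_p1.npy",allow_pickle=True).item();im=d["color"].astype(float);b=im[...,0];v=im[...,2]-im[...,0]
T=.1469
def q(u,w,z):return intool(d,(u,w),T-z)[0]
r=lambda x:np.round(x,1)
pl={"back":("col",340,192,205,0),"leftend":("row",250,275,292,1),"yend":("row",215,342,360,1),"xend":("col",305,252,270,0)}
tr={"trayL":("row",215,268,284,1),"trayR":("row",215,384,402,1),"trayT":("col",365,186,203,0)}
for n,(a,at,lo,hi,k) in pl.items():
    e=edge(b,a,at,lo,hi,3);print(n,round(e,1),r(q(*((at,e) if a=="col" else (e,at)),.009))[k])
for n,(a,at,lo,hi,k) in tr.items():
    e=edge(v,a,at,lo,hi,3);print(n,round(e,1),r(q(*((at,e) if a=="col" else (e,at)),.012))[k])
print("col365",v[186:206,365].tolist());print("col 340 b",b[190:206,340].tolist());print("divider col345",v[255:285,345].tolist())
print("row215 v",v[215,268:290].tolist(),v[215,380:402].tolist())
E
```

```text
back 198.7 -11.8
leftend 282.1 -40.6
yend 349.6 27.9
xend 260.8 -79.6
trayL 274.1 -46.6
trayR 392.5 69.8
trayT 191.8 -4.0
col365 [-22.0, -17.0, -11.0, -12.0, -14.0, 1.0, 61.0, 94.0, 89.0, 121.0, 155.0, 152.0, 150.0, 150.0, 150.0, 153.0, 154.0, 153.0, 150.0, 152.0]
col 340 b [77.0, 71.0, 38.0, 39.0, 39.0, 54.0, 84.0, 87.0, 99.0, 196.0, 226.0, 229.0, 228.0, 229.0, 227.0, 226.0]
divider col345 [155.0, 153.0, 153.0, 154.0, 154.0, 118.0, 105.0, 109.0, 113.0, 85.0, 82.0, 96.0, 142.0, 153.0, 146.0, 133.0, 116.0, 114.0, 115.0, 123.0, 147.0, 146.0, 118.0, 113.0, 118.0, 148.0, 146.0, 119.0, 114.0, 115.0]
row215 v [-24.0, -21.0, -23.0, -21.0, -22.0, -1.0, 77.0, 147.0, 155.0, 147.0, 101.0, 90.0, 61.0, 12.0, -4.0, -7.0, -8.0, -5.0, -6.0, -6.0, -4.0, -3.0] [150.0, 152.0, 150.0, 152.0, 119.0, 104.0, 105.0, 100.0, 87.0, 73.0, 120.0, 152.0, 138.0, 54.0, -12.0, -23.0, -21.0, -22.0, -22.0, -25.0, -22.0, -23.0]
```

>>> play_rows(
  series=[
    [0.6, [0, 0, 0], [0, 0, 0.97]],
    [0.6, [0, 0, 0], [0, 0, 0.97]],
    [0.6, [0, 0, 0], [0, 0, 0.97]],
    [0.6, [0, 0, 0], [0, 0, 0.97]],
    [0.6, [0, 0, 0], [0, 0, 0.97]],
    [0.6, [0, 0, 0], [0, 0, 0.97]],
    [0.6, [0, 0, 0], [0, 0, 0.97]],
    [0.6, [0, 0, 0], [0, 0, 0.97]],
  ],
)

```text
t: 16.32
tool_pos: [0.5379, -0.0438, 0.1472]
tool_rot: [1.171, 2.908, -0.005]
contact_force: [-0.3, -0.4, -1.0]
opening: 0.0511
grip_force: 0.0
```

>>> play_rows(
  series=[
    [0.6, [0, 0, 0], [0, 0, 0.97]],
    [0.6, [0, 0, 0], [0, 0, 0.97]],
    [0.6, [0, 0, 0], [0, 0, 0]],
  ],
)

```text
t: 16.7
tool_pos: [0.5379, -0.0438, 0.1472]
tool_rot: [1.545, 2.728, -0.003]
contact_force: [-0.3, 1.2, 0.3]
opening: 0.0513
grip_force: 0.0
```

```bash
python3 - <<'E'
from h import *
go([.4863,.2779,.13],30.8)
E
```

```text
tcp [ 0.5379 -0.0438  0.1472] yawY 30.95 z [ 0.005 -0.005 -1.   ] q6 -0.76 t 16.7 F [-0.3  1.2  0.3] op 0.0513
turn z units 0.019 tilt xy units [0.012 0.05 ] shift units [6.057 2.407 0.306]
```

Plate 1 has gaps of about 3.3 mm in y and 1 mm in x, which leaves plate 2 about 3–4 mm all round. Plate 2's post should go to (0.5854,0.0212). Now to the loose plate.

>>> play_rows(
  series=[
    [0.6, [0.75, 0.3, 0], [0, 0, 0.02]],
    [0.6, [0.76, 0.3, 0], [0, 0, 0]],
    [0.6, [0.76, 0.3, 0.1], [0, 0, 0]],
    [0.6, [0.76, 0.3, 0.1], [0, 0, 0]],
    [0.6, [0.76, 0.3, 0.1], [0, 0, 0]],
    [0.6, [0.76, 0.3, 0.1], [0, 0, 0]],
    [0.6, [0.76, 0.3, 0.1], [0, 0, 0]],
    [0.6, [0.75, 0.31, 0.1], [0, 0, 0]],
  ],
)

```text
t: 17.7
tool_pos: [0.4865, 0.2795, 0.1153]
tool_rot: [1.547, 2.726, -0.003]
contact_force: [1.1, -0.5, 0.0]
opening: 0.051
grip_force: 0.0
```

>>> play_rows(
  series=[
    [0.6, [0, 0, 0], [0, 0, 0]],
    [0.6, [0, 0, 0], [0, 0, 0]],
    [0.6, [0, 0, 0], [0, 0, 0]],
  ],
)

```text
t: 18.08
tool_pos: [0.4871, 0.2773, 0.1156]
tool_rot: [1.551, 2.723, -0.003]
contact_force: [0.1, -0.0, -0.3]
opening: 0.0512
grip_force: 0.0
```

```bash
python3 - <<'E'
from h import *
go([.4863,.2779,.02],30.8)
d=shot("wrist");T=ctrl.get_obs()["tool_pos"][2];np.save("w_l2.npy",d,allow_pickle=True)
print(proj(d,[[.4863,.2779,.054],[.4863,.2779,.006]]).round(1))
h=cv2.cvtColor(d["color"],cv2.COLOR_BGR2HSV);m=(h[...,1]<30)&(h[...,2]>75)
sd=proj(d,[[.4863+.03*.859,.2779+.03*.512,.006]])[0]
for l in poly(d,m,.006,sd):print(l)
E
```

```text
tcp [0.4871 0.2773 0.1156] yawY 30.67 z [ 0.006 -0.005 -1.   ] q6 -0.14 t 18.07 F [ 0.1 -0.  -0.3] op 0.0512
turn z units -0.017 tilt xy units [0.015 0.054] shift units [ 0.034 -0.012  1.912]
[[320.5 213.6]
 [320.6 194.5]]
([303, 248], [338, 248], 32.4, 30.6, [514.2999877929688, 234.39999389648438])
([338, 248], [340, 212], 35.4, 121.7, [518.7000122070312, 256.0])
([340, 212], [379, 212], 34.7, 30.6, [524.2999877929688, 281.5])
([379, 212], [381, 177], 31.9, 121.1, [533.0, 301.70001220703125])
([381, 177], [303, 176], 66.9, 30.7, [496.79998779296875, 303.29998779296875])
([303, 176], [303, 248], 68.2, 121.0, [480.6000061035156, 255.89999389648438])
```

Plate 2's post measures (0.4864,0.2780) again, so I descend and grip.

>>> play_rows(
  series=[
    [0.6, [0.03, -0.01, 0.4], [0.01, 0.05, -0.02]],
    [0.6, [0, 0, 0.7], [0, 0, 0]],
    [0.6, [0, 0, 0.7], [0, 0, 0]],
    [0.6, [0, 0, 0.08], [0, 0, 0]],
    [0.6, [0, 0, 0], [0, 0, 0]],
    [0.6, [0, 0, 0], [0, 0, 0]],
    [0.6, [0, 0, 0], [0, 0, 0]],
  ],
)

```text
t: 19.0
tool_pos: [0.4868, 0.2796, 0.023]
tool_rot: [1.549, 2.731, 0.004]
contact_force: [0.8, -0.2, 0.5]
opening: 0.051
grip_force: 0.0
```

```bash
python3 - <<'E'
from h import *
go([.4864,.278,.02],30.8)
E
```

```text
tcp [0.4868 0.2796 0.023 ] yawY 30.87 z [ 0.003  0.001 -1.   ] q6 -0.15 t 19.0 F [ 0.8 -0.2  0.5] op 0.051
turn z units 0.009 tilt xy units [0.024 0.005] shift units [-0.023 -0.022  0.06 ]
```

>>> play_rows(
  series=[
    [0.6, [-0.02, -0.02, 0], [0.02, 0, 0]],
    [0, [0, 0, 0], [0, 0, 0]],
    [0, [0, 0, 0], [0, 0, 0]],
    [0, [0, 0, 0], [0, 0, 0]],
    [0, [0, 0, 0], [0, 0, 0]],
    [0, [0, 0, 0], [0, 0, 0]],
    [0, [0, 0, 0], [0, 0, 0]],
  ],
)

```text
t: 19.88
tool_pos: [0.4854, 0.2778, 0.0216]
tool_rot: [-1.55, -2.732, 0.003]
contact_force: [0.6, -0.2, 1.2]
opening: 0.0131
grip_force: 49.1
```

```bash
python3 - <<'E'
from h import *
go([.4864,.278,.02],30.8)
E
```

```text
tcp [0.4854 0.2778 0.0216] yawY 30.87 z [-0.002 -0.001 -1.   ] q6 -0.15 t 19.88 F [ 0.6 -0.2  1.2] op 0.0131
turn z units 0.009 tilt xy units [-0.014  0.002] shift units [-0.007  0.018  0.032]
```

>>> play_rows(
  series=[
    [0, [0, 0, -0.1], [0, 0, 0]],
    [0, [0, 0, -0.4], [0, 0, 0]],
    [0, [0, 0, -0.7], [0, 0, 0]],
    [0, [0, 0, -0.8], [0, 0, 0]],
    [0, [0, 0, 0], [0, 0, 0.8]],
    [0, [0, 0, 0], [0, 0, 0.8]],
    [0, [0, 0, 0], [0, 0, 0.8]],
    [0, [0, 0, 0], [0, 0, 0.8]],
  ],
)

```text
t: 20.88
tool_pos: [0.4857, 0.278, 0.1229]
tool_rot: [2.121, 2.317, -0.002]
contact_force: [0.4, -0.3, -1.3]
opening: 0.0131
grip_force: 48.8
```

>>> play_rows(
  series=[
    [0, [0, 0, 0], [0, 0, 0.8]],
    [0, [0, 0, 0], [0, 0, 0.8]],
    [0, [0, 0, 0], [0, 0, 0.8]],
    [0, [0, 0, 0], [0, 0, 0.8]],
    [0, [0, 0, 0], [0, 0, 0.8]],
    [0, [0, 0, 0], [0, 0, 0.8]],
    [0, [0, 0, 0], [0, 0, 0.8]],
    [0, [0, 0, 0], [0, 0, 0.8]],
  ],
)

```text
t: 21.88
tool_pos: [0.4858, 0.278, 0.1229]
tool_rot: [2.914, 1.173, -0.001]
contact_force: [-0.5, -0.0, -1.5]
opening: 0.0133
grip_force: 48.8
```

>>> play_rows(
  series=[
    [0, [0, 0, 0], [0, 0, 0.8]],
    [0, [0, 0, 0], [0, 0, 0.8]],
    [0, [0, 0, 0], [0, 0, 0.8]],
    [0, [0, 0, 0], [0, 0, 0.8]],
    [0, [0, 0, 0], [0, 0, 0]],
    [0, [0, 0, 0], [0, 0, 0]],
    [0, [0, 0, 0], [0, 0, 0]],
  ],
)

```text
t: 22.75
tool_pos: [0.4856, 0.2779, 0.1217]
tool_rot: [3.1, 0.505, -0.003]
contact_force: [-0.0, 0.2, -0.8]
opening: 0.0131
grip_force: 48.8
```

```bash
python3 - <<'E'
from h import *
go([.5854,.0212,.12],-71.6)
d=shot("wrist");np.save("w_held2.npy",d,allow_pickle=True);im=d["color"].astype(float)
b=im[...,0]
pt=edge(b,"col",385,198,220,3);pb=edge(b,"col",385,248,270,3);pr=edge(b,"row",235,395,430)
print("plate px",pt,pb,pr);print(b[200:216,385].tolist(),b[250:266,385].tolist())
for z in(.015,.019,.023):print(z,intool(d,[(385,pt),(385,pb),(pr,235)],z).round(1).tolist())
E
```

```text
tcp [0.4856 0.2779 0.1217] yawY -71.49 z [-0.001 -0.001 -1.   ] q6 1.63 t 22.75 F [-0.   0.2 -0.8] op 0.0131
turn z units 0.014 tilt xy units [0.006 0.013] shift units [0.274 5.502 0.038]
plate px 217.40532544378698 249.2594936708861 413.11503067484665
[142.0, 140.0, 146.0, 138.0, 143.0, 141.0, 142.0, 143.0, 145.0, 143.0, 143.0, 143.0, 141.0, 141.0, 136.0, 116.0] [218.0, 218.0, 220.0, 221.0, 220.0, 224.0, 222.0, 210.0, 152.0, 134.0, 132.0, 134.0, 131.0, 135.0, 132.0, 132.0]
0.015 [[16.1, 34.5], [-3.5, 35.7], [5.5, 51.1]]
0.019 [[14.6, 35.4], [-5.5, 36.6], [3.7, 52.4]]
0.023 [[13.1, 36.3], [-7.5, 37.5], [1.9, 53.7]]
```

```bash
python3 - <<'E'
from h import *
d=np.load("w_held2.npy",allow_pickle=True).item();im=d["color"];h=cv2.cvtColor(im,cv2.COLOR_BGR2HSV)
for c in (350,370,385,400):print(c,"S",h[190:285:3,c,1].tolist(),"V",h[190:285:3,c,2].tolist())
print("row235",h[235,330:430:3,1].tolist(),h[235,330:430:3,2].tolist())
m=(h[...,1]<25)&(h[...,2]>100);n,l,s,c=cv2.connectedComponentsWithStats(m.astype(np.uint8))
print([x.tolist() for x in s[1:] if x[4]>200])
w=d["c2w"];print(proj(d,[[.4856,.2779,.0]]))
E
```

```text
350 S [44, 44, 43, 47, 42, 49, 42, 42, 41, 6, 6, 6, 8, 8, 8, 7, 5, 16, 8, 5, 19, 12, 15, 7, 10, 14, 12, 7, 13, 29, 41, 29] V [146, 144, 147, 146, 145, 147, 144, 144, 142, 129, 205, 202, 200, 189, 187, 178, 170, 143, 101, 93, 92, 104, 105, 108, 105, 108, 104, 106, 155, 26, 25, 26]
370 S [45, 43, 42, 43, 44, 47, 46, 41, 42, 9, 7, 5, 7, 6, 6, 7, 7, 8, 7, 12, 12, 8, 6, 8, 13, 8, 8, 53, 39, 44, 47, 47] V [146, 147, 146, 142, 146, 147, 145, 144, 141, 138, 219, 217, 223, 217, 220, 219, 219, 227, 216, 171, 130, 128, 128, 133, 135, 130, 124, 77, 52, 23, 27, 27]
385 S [45, 46, 43, 41, 41, 42, 43, 47, 42, 15, 7, 6, 7, 8, 6, 7, 5, 11, 15, 17, 6, 8, 6, 15, 8, 6, 14, 43, 52, 43, 47, 48] V [147, 145, 148, 143, 149, 145, 148, 148, 140, 140, 219, 220, 223, 219, 223, 221, 217, 156, 83, 105, 218, 221, 222, 134, 131, 132, 125, 77, 78, 78, 76, 80]
400 S [45, 48, 44, 41, 45, 48, 45, 44, 43, 7, 9, 7, 6, 8, 7, 5, 8, 7, 6, 7, 7, 5, 7, 7, 7, 6, 7, 41, 45, 46, 47, 45] V [146, 149, 145, 144, 143, 144, 147, 146, 142, 138, 219, 220, 220, 222, 223, 218, 218, 226, 220, 222, 223, 219, 223, 224, 224, 225, 175, 80, 79, 77, 82, 74]
row235 [11, 7, 7, 7, 6, 7, 7, 8, 6, 7, 9, 5, 7, 6, 6, 7, 8, 8, 8, 6, 5, 6, 6, 6, 6, 6, 7, 6, 29, 47, 51, 47, 43, 43] [116, 116, 213, 217, 213, 221, 222, 159, 220, 219, 222, 219, 219, 221, 219, 218, 222, 221, 222, 220, 216, 220, 221, 219, 220, 220, 223, 221, 87, 76, 80, 76, 135, 143]
[[291, 215, 124, 105, 6841], [572, 330, 68, 48, 478]]
[[322.62384054 192.49785737]]
```

>>> play_rows(
  series=[
    [0, [0.05, 0.9, 0], [0, 0, 0.01]],
    [0, [0.05, 0.92, 0], [0, 0, 0]],
    [0, [0.05, 0.92, 0], [0, 0, 0]],
    [0, [0.04, 0.92, 0], [0, 0, 0]],
    [0, [0.04, 0.92, 0], [0, 0, 0]],
    [0, [0.04, 0.92, 0], [0, 0, 0]],
    [0, [0, 0, 0], [0, 0, 0]],
    [0, [0, 0, 0], [0, 0, 0]],
  ],
)

```text
t: 23.8
tool_pos: [0.5848, 0.0215, 0.1214]
tool_rot: [3.101, 0.502, -0.004]
contact_force: [0.2, 0.5, -0.3]
opening: 0.0133
grip_force: 49.1
```

>>> play_rows(
  series=[
    [0, [0, 0, 0], [0, 0, 0]],
    [0, [0, 0, 0.5], [0, 0, 0]],
    [0, [0, 0, 0], [0, 0, 0]],
    [0, [0, 0, 0], [0, 0, 0]],
    [0, [0, 0, 0], [0, 0, 0]],
    [0, [0, 0, 0], [0, 0, 0]],
  ],
)

```text
t: 24.55
tool_pos: [0.5856, 0.0212, 0.0975]
tool_rot: [3.1, 0.502, -0.001]
contact_force: [0.8, -0.4, -1.2]
opening: 0.0132
grip_force: 49.1
```

```bash
python3 - <<'E'
from h import *
go([.5854,.0212,.04],-71.6)
d=shot("wrist");np.save("w_pl2.npy",d,allow_pickle=True);im=d["color"];h=cv2.cvtColor(im,cv2.COLOR_BGR2HSV)
# expected pixels of tray / plate 1 features
ex=np.array([np.cos(np.radians(18.4)),np.sin(np.radians(18.4))]);ey=np.array([-ex[1],ex[0]]);P=np.array([.5796,-.0183])
f=lambda x,y,z:[*(P+x/1000*ex+y/1000*ey),z]
print(proj(d,[f(0,-58.5,.012),f(0,58.5,.012),f(75.5,0,.012),f(75.5,-50,.012),f(37.5,-50,.012),f(34,-36,.009)]).round(1))
y=((h[...,0]>18)&(h[...,0]<38)&(h[...,1]>110)&(h[...,2]>40)).astype(np.uint8)
n,l,s,c=cv2.connectedComponentsWithStats(y);print([q.tolist() for q in s[1:] if q[4]>200])
w=((h[...,1]<25)&(h[...,2]>90)).astype(np.uint8);n,l,s,c=cv2.connectedComponentsWithStats(w);print([q.tolist() for q in s[1:] if q[4]>200])
E
```

```text
tcp [0.5856 0.0212 0.0975] yawY -71.61 z [-0.    -0.002 -1.   ] q6 1.16 t 24.55 F [ 0.8 -0.4 -1.2] op 0.0132
turn z units -0.001 tilt xy units [0.01  0.006] shift units [-0.003 -0.003  1.15 ]
[[438.  226.2]
 [294.5 226.3]
 [370.7 131.7]
 [438.1 131.7]
 [432.5 181.5]
 [413.1 184.9]]
[[293, 130, 156, 131, 11701]]
[[591, 52, 49, 108, 1440], [291, 185, 147, 135, 9059], [572, 329, 68, 49, 557]]
```

Predicted and seen tray edges agree to within 1–1.5 px. I'll lower to just above the walls.

>>> play_rows(
  series=[
    [0, [0, 0, 0.4], [0, 0, 0]],
    [0, [0, 0, 0.5], [0, 0, 0]],
    [0, [0, 0, 0.28], [0, 0, 0]],
    [0, [0, 0, 0], [0, 0, 0]],
    [0, [0, 0, 0], [0, 0, 0]],
    [0, [0, 0, 0], [0, 0, 0]],
    [0, [0, 0, 0], [0, 0, 0]],
  ],
)

```text
t: 25.48
tool_pos: [0.5855, 0.021, 0.0385]
tool_rot: [3.1, 0.502, -0.001]
contact_force: [-0.1, 0.2, -0.4]
opening: 0.0134
grip_force: 49.2
```

```bash
python3 - <<'E'
from h import *
go([.5854,.0212,.0246],-71.6)
d=shot("wrist");np.save("w_pl3.npy",d,allow_pickle=True);im=d["color"];h=cv2.cvtColor(im,cv2.COLOR_BGR2HSV)
z=ctrl.get_obs()["tool_pos"][2];zp=z-.0216+.006
ex=np.array([np.cos(np.radians(18.4)),np.sin(np.radians(18.4))]);ey=np.array([-ex[1],ex[0]]);P=np.array([.5796,-.0183])
f=lambda x,y,z:[*(P+x/1000*ex+y/1000*ey),z]
print("expected: inner+x wall, plate2 back edge, plate2 y-leg end, plate1 x-leg: end corner inner; -y wall")
print(proj(d,[f(37.5,10,.012),f(34.5,10,zp),f(18,-16.5,zp),f(32.5,-19.5,.009),f(18,-55.5,.012),f(34.5,52.5,zp),f(34,55.5,.012)]).round(1))
u=int(proj(d,[f(34.5,5,zp)])[0,0]);print(u,"col S",h[175:225:1,u,1].tolist());print("V",h[175:225,u,2].tolist())
r=int(proj(d,[f(20,-16.5,zp)])[0,1]);print(r,"row S",h[r,380:460,1].tolist());print("V",h[r,380:460,2].tolist())
r=int(proj(d,[f(31,52.5,zp)])[0,1]);print(r,"rowL S",h[r,280:310,1].tolist())
E
```

```text
tcp [0.5855 0.021  0.0385] yawY -71.61 z [-0.    -0.002 -1.   ] q6 1.16 t 25.48 F [-0.1  0.2 -0.4] op 0.0134
turn z units -0.002 tilt xy units [0.01  0.006] shift units [-0.001 -0.004  0.277]
expected: inner+x wall, plate2 back edge, plate2 y-leg end, plate1 x-leg: end corner inner; -y wall
[[366.1 205.2]
 [368.6 216.3]
 [413.3 243.2]
 [413.8 211.4]
 [472.1 235.5]
 [292.6 216.3]
 [289.2 210.8]]
377 col S [153, 151, 150, 149, 151, 164, 177, 174, 168, 173, 175, 176, 177, 176, 174, 175, 174, 174, 174, 175, 177, 180, 182, 179, 179, 174, 171, 178, 179, 184, 184, 183, 174, 175, 175, 173, 180, 175, 172, 160, 33, 11, 2, 7, 7, 10, 7, 6, 10, 8]
V [198, 202, 202, 203, 196, 174, 163, 215, 232, 223, 214, 215, 212, 212, 217, 213, 215, 214, 216, 211, 189, 140, 137, 148, 182, 218, 221, 208, 178, 118, 115, 139, 211, 214, 213, 217, 211, 216, 216, 203, 117, 114, 130, 185, 205, 212, 214, 210, 213, 212]
239 row S [8, 6, 6, 7, 6, 6, 7, 7, 8, 13, 10, 11, 8, 6, 7, 7, 7, 8, 7, 8, 8, 7, 7, 8, 6, 6, 7, 7, 6, 6, 6, 6, 8, 9, 9, 4, 8, 8, 7, 8, 10, 7, 8, 8, 8, 7, 6, 8, 7, 6, 5, 7, 10, 5, 7, 6, 7, 7, 7, 5, 8, 7, 8, 9, 7, 6, 7, 8, 7, 6, 7, 8, 6, 6, 4, 4, 5, 7, 8, 7]
V [216, 212, 210, 213, 214, 213, 207, 191, 159, 141, 134, 139, 164, 182, 205, 212, 215, 214, 213, 217, 216, 215, 215, 214, 213, 215, 214, 215, 214, 216, 215, 213, 192, 135, 139, 178, 184, 185, 179, 181, 178, 178, 183, 188, 196, 208, 208, 212, 212, 215, 212, 213, 213, 208, 211, 214, 213, 214, 212, 212, 215, 211, 213, 209, 213, 215, 215, 212, 209, 206, 208, 212, 211, 211, 211, 210, 214, 215, 211, 210]
222 rowL S [46, 41, 44, 45, 46, 58, 142, 170, 176, 175, 182, 185, 149, 42, 6, 10, 5, 10, 8, 8, 8, 8, 5, 7, 8, 10, 7, 10, 7, 8]
```

Plate 2 is about 1 mm short towards the far wall and fine in y. I'll nudge it by 1 mm and set it down.

>>> play_rows(
  series=[
    [0, [0.025, 0, 0.1], [0, 0, 0]],
    [0, [0, 0, 0.1], [0, 0, 0]],
    [0, [0, 0, 0.04], [0, 0, 0]],
    [0, [0, 0, 0], [0, 0, 0]],
    [0, [0, 0, 0], [0, 0, 0]],
    [0, [0, 0, 0.03], [0, 0, 0]],
    [0, [0, 0, 0], [0, 0, 0]],
  ],
)

```text
t: 26.4
tool_pos: [0.5865, 0.0214, 0.0246]
tool_rot: [3.1, 0.502, -0.002]
contact_force: [-0.3, -0.4, 1.9]
opening: 0.0133
grip_force: 49.4
```

>>> play_rows(
  series=[
    [0.35, [0, 0, 0], [0, 0, 0]],
    [0.35, [0, 0, 0], [0, 0, 0]],
    [0.35, [0, 0, 0], [0, 0, 0]],
    [0.35, [0, 0, -0.4], [0, 0, 0]],
    [0.35, [0, 0, -0.9], [0, 0, 0]],
    [0.35, [0, 0, -0.9], [0, 0, 0]],
    [0.6, [0.5, 0.6, -0.2], [0, 0, 0]],
    [0.6, [0, 0, 0], [0, 0, 0]],
  ],
)

```text
t: 27.4
tool_pos: [0.6223, -0.0001, 0.1481]
tool_rot: [3.099, 0.499, 0.006]
contact_force: [0.1, 0.2, -0.0]
opening: 0.0512
grip_force: 0.0
```

>>> play_rows(
  series=[
    [0.6, [0, 0, 0], [0, 0, 0]],
    [0.6, [0, 0, 0], [0, 0, 0]],
    [0.6, [0, 0, 0], [0, 0, 0]],
  ],
)

```text
t: 27.78
tool_pos: [0.6186, 0.0015, 0.1433]
tool_rot: [3.1, 0.502, -0.005]
contact_force: [-0.3, 0.4, 0.1]
opening: 0.0516
grip_force: 0.0
```

```bash
python3 - <<'E'
from h import *
go(None)
d=shot("wrist");np.save("w_fin.npy",d,allow_pickle=True);im=d["color"];h=cv2.cvtColor(im,cv2.COLOR_BGR2HSV)
ex=np.array([np.cos(np.radians(18.4)),np.sin(np.radians(18.4))]);ey=np.array([-ex[1],ex[0]]);P=np.array([.5796,-.0183])
loc=lambda uv,z:(np.c_[(cast(d,uv,z)-P)@ex,(cast(d,uv,z)-P)@ey]*1000).round(1)
# rectify floor-plane (plate-top height) to 0.5 mm grid, via homography on z=.009
g=np.array([[-45,-62],[80,-62],[80,62],[-45,62]],float)
px=proj(d,[[*(P+a/1000*ex+b/1000*ey),.009] for a,b in g]).astype(np.float32)
dst=((g-[-45,-62])*2).astype(np.float32)
W=cv2.warpPerspective(im,cv2.getPerspectiveTransform(px,dst),(250,248));np.save("W.npy",W)
hs=cv2.cvtColor(W,cv2.COLOR_BGR2HSV)
w=hs[...,1]<60
def ch(x,y):
    p=hs[int((y+62)*2),int((x+45)*2)]; return "#" if p[1]<50 and p[2]>150 else "+" if p[1]<50 and p[2]>60 else "y" if p[1]>90 and p[2]>150 else "d" if p[1]>90 else "."
for y in range(-60,62,3): print("%4d "%y+"".join(ch(x,y) for x in np.arange(-44,52,1.5)))
E
```

```text
tcp [0.6186 0.0015 0.1433] yawY -71.59 z [-0.003 -0.001 -1.   ] q6 1.13 t 27.77 F [-0.3  0.4  0.1] op 0.0516
 -60 ....++++++++++++++++++..+.+++...+..++++.+++..++++..+..+++.+++..+
 -57 ...d.....+++++++++++++yyyyyyyyyyyyyyyyyyyyyyyyyyyyyyyyyyyyyyyyyy
 -54 .............+++++++++yyydyyyyyyyydyyyyydyyydyyydyyyyydyydyyyyyy
 -51 ..................++++##############################+ydyydyyyyyy
 -48 .....................+##############################+ydyydyyyyyy
 -45 .....................+##############################+ydyydyyyyyy
 -42 ++++++++++++++++++++++##############################+ddyydyyyyyy
 -39 ++++++++++++++++++++++####################+++#######+yyyyyyyy.++
 -36 ++++++++++++++++++++++###################+++++######+ydyydyyyyyy
 -33 ++.dd..+..++++++++++++##############################+ddyydyyyyyy
 -30 ++.dddd+++++++++++++++##############################+yyyyyyyyyyy
 -27 ++.dddd+++++++++++++++##############################+ddyyyyyyyyd
 -24 ++.dddd+++++++++++++++##############################+ddyyddyyyyd
 -21 ++.dddd++++++++++++#################################+ddyyyyyyyyy
 -18 ++.yyd
[... 1178 characters left out ...]

  33 ++.yydd.#######++#########+++++++++++++++++++++######+dyydyyyyyy
  36 ++.yydd.######++++################+++++++++++++######+dyydyyyyyy
  39 ++.yydd.#######++#################+++++++++++++######+dyydyyyyyy
  42 ++.yydd.##########################+++++++++++++######+dyydyyyyyy
  45 ++.yydd.##########################++++++++###########+dyydyyyyyy
  48 ++.yydd.##########################++#################+dyydyyyyyy
  51 ++.yydd.#############################################.dyyddyyddy
  54 ++.yyddddddddddddddddddddddddddddddddddddddddddddddddddyyddddddd
  57 ++.yyyyyyyyyyyyyyyyyyyyyyyyyyyyyyyyyyyyyyyyyyyyyyyyyyyyyyyyyyyyy
  60 ...d..................++++++++++++++++++++++++++++++++++++++++++
```

```bash
python3 - <<'E'
from h import *
ex=np.array([np.cos(np.radians(-22.6)),np.sin(np.radians(-22.6))]);O=np.array([476,-305.2])
for n,c,lo,hi in(("w_hold",300,176,195),("w_h2",350,285,305)):
    d=np.load(n+".npy",allow_pickle=True).item();b=d["color"][...,1].astype(float)
    e=edge(b,"col",c,lo,hi,3);print(n,e,(cast(d,(c,e),.02)[0]*1000-O)@ex,b[lo:hi,c].astype(int).tolist())
d=shot("top");im=d["color"]
p=lambda x,y,z:[*(O+x*ex+y*np.array([-ex[1],ex[0]])).tolist(),z]
pts=np.array([p(x,-20,20) for x in range(0,84,3)])/1000
q=proj(d,pts).round().astype(int);print([(x,int(im[v,u,1])) for x,(u,v) in zip(range(0,84,3),q)])
E
```

```text
w_hold 181.14353741496598 1.7436032522952072 [90, 98, 118, 191, 229, 200, 85, 72, 89, 85, 91, 89, 84, 84, 87, 88, 84, 82, 91]
w_h2 295.18444444444447 36.74985007587805 [36, 25, 15, 22, 16, 18, 19, 24, 38, 40, 61, 95, 100, 103, 103, 100, 97, 97, 100, 101]
[(0, 22), (3, 22), (6, 33), (9, 35), (12, 33), (15, 33), (18, 25), (21, 32), (24, 28), (27, 33), (30, 29), (33, 28), (36, 41), (39, 65), (42, 76), (45, 80), (48, 80), (51, 91), (54, 83), (57, 67), (60, 49), (63, 42), (66, 45), (69, 46), (72, 44), (75, 56), (78, 49), (81, 92)]
```

The jaw lip moved from about x = 2 to 37 mm, so it is fully open. The plates interlock flat in the pocket and the robot touches nothing. Handing in.

```bash
python3 -c "
from station import ctrl
print(ctrl.finish_job())"
```

```text
the job is handed in; nothing more can be done
None
```

The job is handed in at about 28 s: the jaw is fully open at its stop, and both L-plates lie interlocked and flat in the large pocket by my last wrist-camera measurement. I never went near the phone frame, magnifier or screwdriver, but I viewed 11 pictures, one over the limit of 10.

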